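# Index the plating turntable to the red zero line and brake it

## Task

Bring the dish on the plating turntable round to the streaking position with the fingertips: push the black brake knob over to its other stop to free the platter, push the platter's finger pin round until the index arm points at the red zero line, then push the brake knob fully back home so that the platter is held. Pick nothing up, do not touch the dish or shift the things lying round the turntable, and leave the graduated collar as it is set.

Things in the scene. Friction and masses are not known exactly. Their poses are not given: they have to be found in the camera images.
- turntable: White cast round base of the turntable, 208 mm across, standing fixed on the bench. Origin on the platter's axis at the bench top; z up. A lug on its -y side carries the brake lever. Heights above the bench: base top 18 mm, graduated light grey metal collar (radius 100 mm) 22 mm, dark platter (radius 60 mm) 30 mm with a dish seat lip to 35 mm, index arm on the platter (15 mm wide, out to radius 87 mm) up to 29 mm.
- platter (a joint): Angle of the index arm about the base's z axis, rad, counter-clockwise seen from above; 0 points along the base's +x. Turns without end either way, stays where it is left. Free, it takes about 1.5 N at the finger pin; with the brake on it holds against about 15 N there.
- collar (a joint): Angle of the red zero line about the base's z axis, rad, same sense and zero as platter. Very stiff; to be left as it is.
- brake (a joint): Angle of the brake lever, rad: 0 = on, fully home against its stop; grows to 1.22 = off, at the other stop, turning clockwise seen from above. The platter runs free from about 0.5 upward. Stays where it is left; about 2.5 N at the knob moves it.
- index_tip (a point): Pointed outer end of the platter's index arm (white line on dark), 87 mm from the axis, 25 mm above the bench. It moves round with platter.
- zero_line (a point): Inner end of the red zero line on the light grey metal collar, 87 mm from the axis. The line is 3 mm wide and runs 11 mm outward from here; the other lines, 10 degrees apart, are black.
- finger_pin (a point): Upright pin on the index arm, 74 mm from the axis; steel foot, black 12 mm sleeve. This point is 43 mm above the bench; the pin reaches from the arm (29 mm, its foot to 31 mm) up to 56 mm, and the sleeve covers 42 to 54 mm.
- brake_knob (a point): Middle of the upright black knob at the end of the brake lever, 14 mm across, 47 mm above the bench; the knob reaches from 35 mm to 58 mm. The lever arm below it is 32 mm high at its top. It travels on a circle of 55 mm about brake_pivot.
- brake_pivot (a point): Axis of the brake lever on the lug, 118 mm from the platter's axis along the base's -y, 36 mm above the bench.
- dish_seat (a point): Point on the platter's axis, 37 mm above the bench, where the middle of the seated dish lies.
- dish_middle (a point): Middle of the covered culture dish (90 mm across, 14 mm high, pale medium, loose) that lies in the platter's seat; its lid top is 44 mm above the bench.
- dish_red: Bystander: covered culture dish with pink medium, 90 mm across, 14 mm high, loose on the bench to the left of the turntable. Origin at the centre of its underside.
- marker: Bystander: blue and white marker pen, 135 mm long, 17 mm thick, lying loose to the right of the turntable. Origin at the middle of its underside.
- tube_green: Bystander: small microtube with a green cap, 42 mm long, 13 mm high, lying loose near the robot, right of the turntable. Origin at the middle of its underside.
Not all that is in view belongs to the job. What is shaped like the part that bears dish_middle but purple or turquoise is not meant.

How it is judged:
By the outcome, as a careful person would: the job done as asked, in the order asked, and still so for the second after the job is handed in, with the robot touching nothing.
It also fails if it takes over 72 s, if anything falls off the work surface, if the arm or the gripper's body presses on something with over 40 N, if the wrist force passes 120 N, or if a joint passes its speed limit or range.

## Robot

A 7-joint arm with a two-finger parallel gripper is mounted at the origin on a cart in front of the work surface, level with it; the furniture and walls round the work are solid. World frame = base frame: x ahead of the robot, y to its left, z up, the work surface at z = 0. Lengths are in m, angles in rad, forces in N, time in s.
With the tool pointing down it reaches from about 0.4 to 0.85 m from the base axis. Payload 10.4 kg.
Tool frame: the origin (TCP) lies between the finger pads; the fingertips stand r.nose_length ahead of it and the grasp point (between the pads) lies 11 mm behind it (r.nose_length is the distance from the TCP to the fingertips, in m); z points along the fingers, y is the direction in which the jaws open and shut (so a half turn about z gives the same grasp; the last joint's range is limited). The gripper opens to 87 mm and grips with 3 to 60 N. Pads are 19 mm wide; open, the fingers measure 117 mm over their backs; the gripper's body (75 mm by 190 mm) begins 51 mm behind the grasp point.
Start: joints at [-1.327, 0.332, -0.065, 1.46, 0.022, 1.35, -0.088], TCP at [0.165, 0.603, 0.231] pointing down, gripper open.
Joint ranges: [-2.6, 2.6], [-0.5, 2.12], [-1.47, 1.34], [0.16, 2.42], [-1.27, 4.41], [0.06, 2.06], [-2.6, 2.6]. Speed limits (rad/s): [2.22, 2.22, 2.79, 2.79, 3.14, 3.14, 3.14].

## Interface

Orientations are given as a rotation vector (axis times angle).
In Python, from station import sensors, eyes, workorder, r gives the robot as it stands.
- The arm moves only by the tool arm_command, never from a script. Its argument "moves" is one flat list of numbers, 7 for each row, row after row: the opening, from 0 (shut) to 1 (fully open), then the shift along the tool's x, y, z in m, then the turn, a rotation vector about the tool's x, y, z in degrees. In form: [gripper, x, y, z, wx, wy, wz, gripper, x, y, z, wx, wy, wz, ...]. A call has 1 to 10 rows; each row shifts and turns the commanded pose from where the row before left it, along the tool's axes as they then stand; what a row does not reach is not made up. A row lasts 1/8 s, in which the tool goes at most 62.5 mm and 10.7 degrees, less where a joint would pass 70% of its speed; a pose out of reach is approached as far as the arm can. A call is refused whole if a number of a shift passes 0.0625 or a number of a turn 10.7, either way. A call with a gripper value outside its range is refused whole. The fingers move at their own pace and stop on an object; "newtons" is the grip in N (left out, the last holds). Time passes only in rows, so rows that do not move let the fingers close. It gives the time, the measured TCP pose, the force and the opening at its end, in the units of the state.
- sensors.state(): the state, without advancing time (a new reading comes with each control period).
- eyes.get_image(name): name is "scene" or "top"; returns (picture, depth): 480x640x3 uint8, blue, green, red; 480x640 float32, m along the optical axis (not along the pixel's ray), 0 where there is no reading.
- eyes.calibration(name): a dict with "fx", "fy", "cx", "cy" (pixels), "distortion" ([k1, k2, p1, p2, k3] as OpenCV has them; the pictures are not rectified), "position" and "orientation" of the camera in the world. Camera axes: x right, y up, looking along -z (the intrinsics and any distortion apply to the point x, -y, -z); pixel columns grow to the right and rows downward; lengths in m; the calibration is good to about 2 mm. A picture is of the moment at which its call begins. calibration takes no time and is no camera call.
- workorder.finish_job(): hands the job in, once; it reports no verdict.
The state is a dict: "clock": time; "joints": joint angles; "joint_vel": joint speeds; "joint_torque": joint torques, N m; "tcp_pos": TCP position; "eef_rot": TCP orientation; "contact_force": force on the tool from outside, world axes, zero at the start; "wrist_torque": the same for the moment, N m; "gripper_width": finger opening in m.
Only numpy, scipy, OpenCV 4.12 (cv2) and the standard library are available. Lean on these libraries where they do the work, as an engineer would, in place of code of your own. Each camera call takes 0.05 s, during which the arm holds its last target.

## Working session

There is one attempt and no reset: what is moved stays moved. The work goes in short steps, Python scripts to look and compute and a tool call to move; the robot and the scene stay as the last step left them, time stands still between calls to the robot, and variables do not carry over. Pictures are saved under pics/ and viewed, and the job is handed in when it is done.

Besides the shell and the picture viewer there is one more tool, called after "Call:" by a JSON object that holds its "name" and its "arguments", one argument or row to a line. arm_command: Moves the arm, as the interface text tells. Its arguments: {"type":"object","properties":{"moves":{"type":"array"},"newtons":{"type":"number"}},"required":["moves"]}

```bash
ls; mkdir -p pics; cat > h.py <<'E'
import numpy as np,cv2
from station import sensors,eyes,workorder,r
from scipy.spatial.transform import Rotation as R
def cam(n):
    c=eyes.calibration(n);K=np.array([[c["fx"],0,c["cx"]],[0,c["fy"],c["cy"]],[0,0,1.]])
    o=np.array(c["orientation"],float)
    M=o if o.shape==(3,3) else (R.from_rotvec(o).as_matrix() if o.size==3 else R.from_quat(o).as_matrix())
    return K,np.array(c["distortion"],float),np.array(c["position"],float),M
def onplane(n,uv,z):
    K,d,p,M=cam(n);q=cv2.undistortPoints(np.array(uv,float).reshape(-1,1,2),K,d).reshape(-1,2)
    v=np.c_[q[:,0],-q[:,1],-np.ones(len(q))]@M.T
    return p+v*((z-p[2])/v[:,2])[:,None]
def proj(n,P):
    K,d,p,M=cam(n);q=(np.array(P,float).reshape(-1,3)-p)@M
    q=q*[1,-1,-1]
    return cv2.projectPoints(q,np.zeros(3),np.zeros(3),K,d)[0].reshape(-1,2)
E
python3 - <<'E'
from h import *
for n in("scene","top"):
    im,d=eyes.get_image(n);cv2.imwrite(f"pics/{n}0.png",im);np.save(f"pics/{n}0.npy",d);print(n,eyes.calibration(n))
print(sensors.state(),r.nose_length)
E
```

```text
pics
scene {'fx': 535.2668368482604, 'fy': 535.2668368482604, 'cx': 324.48875590704813, 'cy': 248.57137997701588, 'distortion': array([-0.14798991,  0.        ,  0.        ,  0.        ,  0.        ]), 'position': array([0.94813511, 0.52018269, 1.1246083 ]), 'orientation': array([0.21657379, 0.63547625, 2.40540907])}
top {'fx': 503.6985299641145, 'fy': 503.6985299641145, 'cx': 324.75608982586704, 'cy': 246.42706106724913, 'distortion': array([-0.00215809,  0.        ,  0.        ,  0.        ,  0.        ]), 'position': array([0.55605256, 0.0300917 , 1.13324188]), 'orientation': array([ 0.02410509, -0.01161801, -1.574077  ])}
{'clock': 0.1, 'joints': array([-1.32662296,  0.33279919, -0.06470551,  1.46084571,  0.02164754,
        1.34990662, -0.08847607]), 'joint_vel': array([ 0.00053508, -0.00256973, -0.00029066, -0.0018475 ,  0.00062474,
       -0.00145366,  0.00052754]), 'joint_torque': array([ 9.13026088e-04, -6.24552083e+01,  2.43245449e-02, -3.90710878e+01,
       -6.14652713e-02,  3.67544463e-02,  1.02788313e-04]), 'tcp_pos': array([0.16469003, 0.60256638, 0.229845  ]), 'eef_rot': array([-4.17705018e-01, -3.11363206e+00,  1.97986830e-03]), 'contact_force': array([-0.47047966, -0.30373727,  0.52541737]), 'wrist_torque': array([ 0.00367541, -0.00660506,  0.06227358]), 'gripper_width': 0.08696865245769805} 0.008
```

View pics/top0.png

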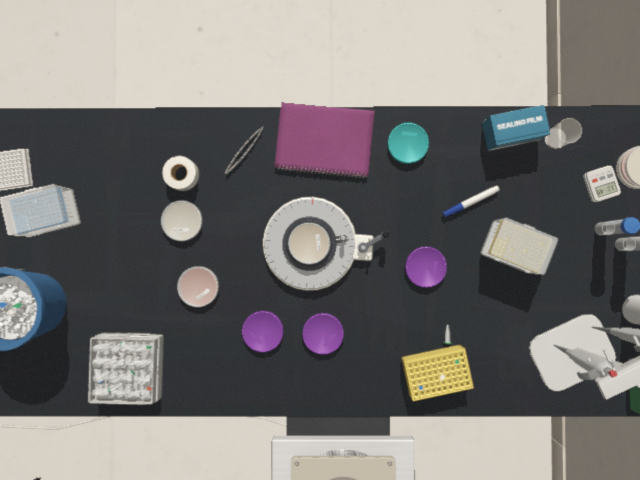

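View pics/scene0.png

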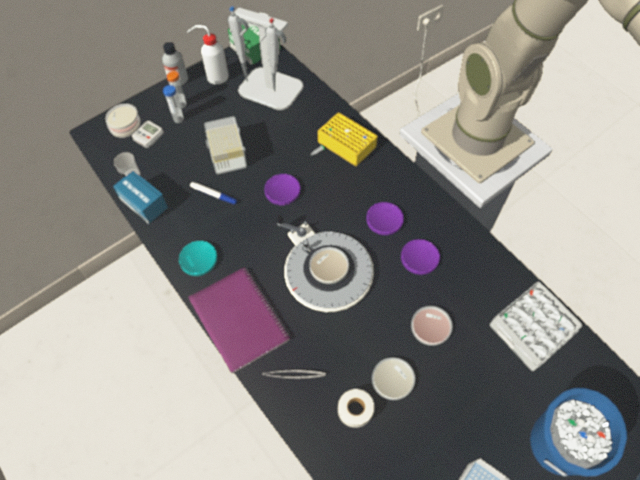

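The top view shows the turntable at about (310,243), its lug at (364,247), and the lever running to about (386,236). Enlarging both views.

```bash
python3 - <<'E'
import cv2
t=cv2.imread("pics/top0.png");s=cv2.imread("pics/scene0.png")
cv2.imwrite("pics/t1.png",cv2.resize(t[183:303,250:410],None,fx=5,fy=5,interpolation=cv2.INTER_CUBIC))
cv2.imwrite("pics/s1.png",cv2.resize(s[205:325,260:400],None,fx=5,fy=5,interpolation=cv2.INTER_CUBIC))
E
```

```text
(no output)
```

View pics/t1.png

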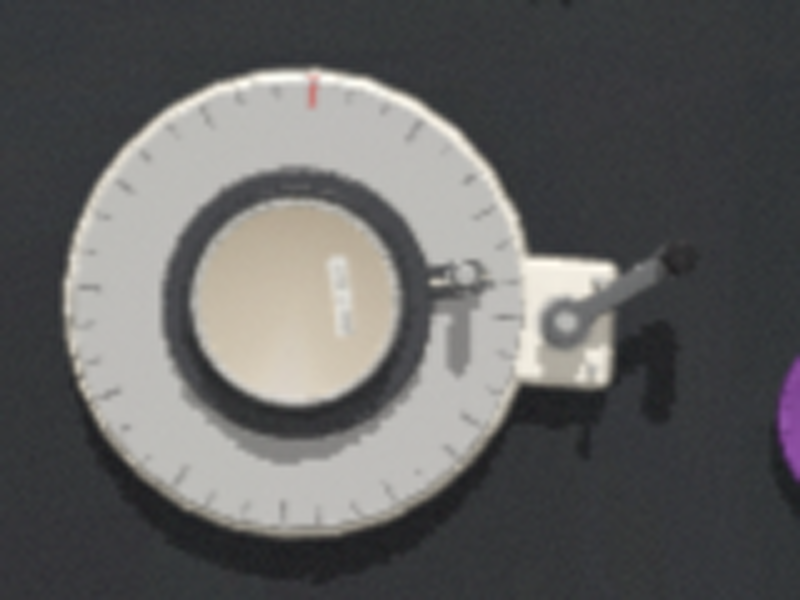

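View pics/s1.png

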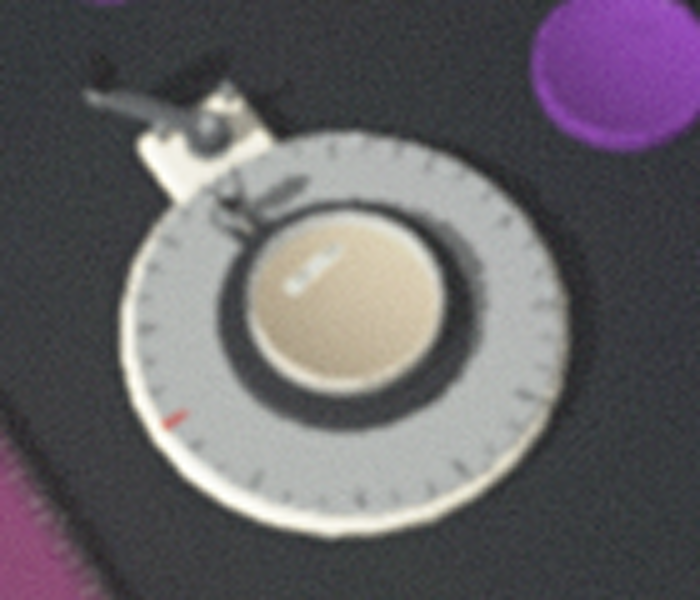

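```bash
cat > fit.py <<'E'
from h import *
def ring(n,im,c0,rad=0.104,z=0.018):
    # radial edge search of the base rim, project circle samples
    return None
def model(c,yaw,pl,co,br):
    c=np.array(c);P={}
    def b(a,rr,z): return np.array([c[0]+rr*np.cos(yaw+a),c[1]+rr*np.sin(yaw+a),z])
    P['tip']=b(pl,.087,.025);P['pin']=b(pl,.074,.048);P['z0']=b(co,.087,.022);P['z1']=b(co,.098,.022)
    P['pivot']=b(-np.pi/2,.118,.036)
    return P
E
python3 - <<'E'
from h import *
def f(n,ox,oy,uv,z): return onplane(n,[[ox+(uv[0]+.5)/5-.5,oy+(uv[1]+.5)/5-.5]],z)[0]
for nm,n,ox,oy,D in(("top","top",250,183,dict(L=(65,301,.018),Rr=(525,301,.018),T=(295,68,.018),B=(295,535,.018),piv=(566,320,.040),knob=(680,258,.058),pin=(467,270,.056),r0=(311,107,.022),r1=(314,74,.022),tip=(490,281,.027))),
 ("scene","scene",260,205,dict(L=(121,330,.018),Rr=(568,330,.018),piv=(208,132,.04),knob=(93,95,.058),pin=(232,180,.056),r0=(187,412,.022),r1=(164,426,.022)))):
    for k,(u,v,z) in D.items(): print(nm,k,f(n,ox,oy,(u,v),z).round(4))
E
```

```text
top L [0.5899 0.1767 0.018 ]
top Rr [ 0.5892 -0.0272  0.018 ]
top T [0.6931 0.0744 0.018 ]
top B [0.4861 0.0749 0.018 ]
top piv [ 0.5803 -0.0438  0.04  ]
top knob [ 0.6062 -0.0914  0.058 ]
top pin [ 6.015e-01 -5.000e-04  5.600e-02]
top r0 [0.6753 0.0672 0.022 ]
top r1 [0.6899 0.0659 0.022 ]
top tip [ 0.5978 -0.0114  0.027 ]
scene L [0.6732 0.0131 0.018 ]
scene Rr [0.51   0.1418 0.018 ]
scene piv [ 0.584  -0.0367  0.04  ]
scene knob [ 0.6203 -0.0775  0.058 ]
scene pin [ 0.5963 -0.0008  0.056 ]
scene r0 [0.6753 0.0675 0.022 ]
scene r1 [0.6877 0.0667 0.022 ]
```

The only dish seated on the turntable is the pale one at top pixel (310,243). The purple dishes at (263,331), (323,334) and (427,267), the turquoise one at (408,143), the pink one at (198,287) and the loose pale one at (182,221) are not meant.

From the fits:
- **Axis:** about (0.590, 0.0745).
- **Red line:** about -5° in world angle.
- **Index arm:** about -84°.
- **Brake pivot:** (0.580, -0.044).
- **Knob:** (0.606, -0.091), about -61° around the pivot.

Next I close the fingers and travel high.

Call:
{"name": "arm_command", "arguments": {
  "moves": [0,-0.02,-0.016,0,0,0,0,0,-0.04,-0.033,0,0,0,0,0,-0.04,-0.033,0,0,0,0,0,-0.04,-0.033,0,0,0,0,0,-0.04,-0.033,0,0,0,0,0,-0.04,-0.033,0,0,0,0,0,-0.04,-0.033,0,0,0,0,0,-0.04,-0.033,0,0,0,0,0,-0.04,-0.033,0,0,0,0,0,-0.04,-0.033,0,0,0,0],
  "newtons": 20
}}

```text
clock: 1.35
tcp_pos: [0.4494, 0.1992, 0.2304]
eef_rot: [-0.418, -3.114, -0.0]
contact_force: [0.7, 0.5, 0.5]
gripper_width: 0.0016
```

```bash
cat >> h.py <<'E'
def plan(x,y,z,ydeg,show=True):
    "shift (tool axes) and turn about tool z to bring TCP to x,y,z, tool y heading ydeg, pointing down"
    s=sensors.state();M=R.from_rotvec(s["eef_rot"]).as_matrix()
    sh=M.T@(np.array([x,y,z])-s["tcp_pos"])
    c,n=np.cos(np.radians(ydeg)),np.sin(np.radians(ydeg))
    Y=np.array([c,n,0]);Z=np.array([0,0,-1.]);T=np.c_[np.cross(Y,Z),Y,Z]
    tr=np.degrees(R.from_matrix(M.T@T).as_rotvec())
    print("t",round(s["clock"],2),"tcp",s["tcp_pos"].round(4),"yhead",np.degrees(np.arctan2(M[1,1],M[0,1])).round(1),"Z",M[:,2].round(3),"F",s["contact_force"].round(1),"w",round(s["gripper_width"],4))
    print("shift",sh.round(4),"turn",tr.round(1),"j",s["joints"].round(2))
E
python3 -c "
from h import *
plan(.640,-.072,.15,28.5)"
```

```text
t 1.35 tcp [0.4494 0.1992 0.2304] yhead 74.7 Z [-0.  0. -1.] F [0.7 0.5 0.5] w 0.0016
shift [-0.2554 -0.2114  0.0804] turn [ 0.  -0.  46.2] j [-0.81  0.03  0.3   1.82 -0.01  1.3   0.8 ]
```

Call:
{"name": "arm_command", "arguments": {
  "moves": [0,-0.051,-0.0423,0,0,0,0,0,-0.051,-0.0423,0,0,0,0,0,-0.051,-0.0423,0,0,0,0,0,-0.051,-0.0423,0,0,0,0,0,-0.051,-0.0423,0,0,0,0,0,0,0,0.016,0,0,9.2,0,0,0,0.016,0,0,9.2,0,0,0,0.016,0,0,9.2,0,0,0,0.016,0,0,9.2,0,0,0,0.016,0,0,9.2]
}}

```text
clock: 2.6
tcp_pos: [0.628, -0.0549, 0.1496]
eef_rot: [-1.608, -2.698, 0.0]
contact_force: [0.7, 0.6, -0.3]
gripper_width: 0.0004
```

```bash
python3 - <<'E'
from h import *
plan(.640,-.072,.15,28.5)
im,d=eyes.get_image("scene")
p=sensors.state()["tcp_pos"]
u=proj("scene",[p+[0,0,-.008],[.606,-.091,.058],[.580,-.044,.04],[.59,.0745,.037]]);print(u.round(1))
t=im[185:325,240:420];t=cv2.resize(t,None,fx=4,fy=4,interpolation=cv2.INTER_CUBIC)
for a in u: cv2.circle(t,tuple(int(q) for q in ((a-[240,185])*4)),3,(0,255,0),1)
cv2.imwrite("pics/s2.png",t)
E
```

```text
t 2.6 tcp [ 0.628  -0.0549  0.1496] yhead 28.4 Z [-0.001  0.    -1.   ] F [ 0.7  0.6 -0.3] w 0.0004
shift [-0.0207  0.0025 -0.0004] turn [-0.  -0.  -0.1] j [-0.49  0.46  0.67  1.58 -0.3   1.21  0.73]
[[278.9 212.4]
 [279.8 216.7]
 [300.7 228.1]
 [328.3 265.6]]
```

View pics/s2.png

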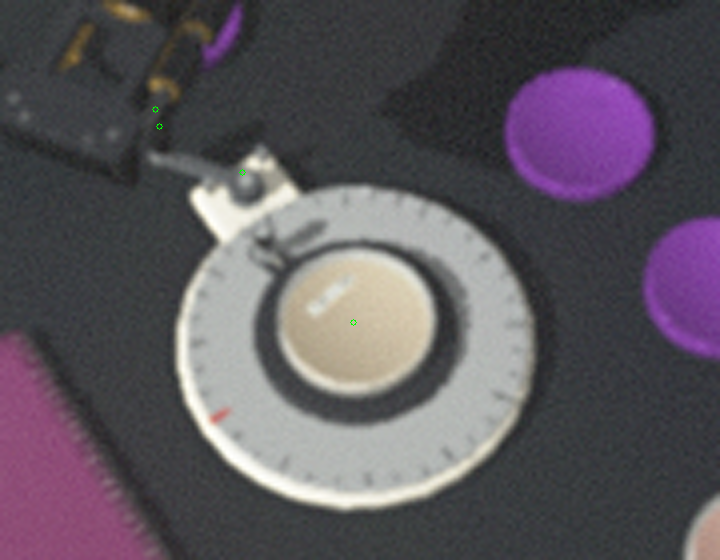

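Call:
{"name": "arm_command", "arguments": {
  "moves": [0,-0.0207,0.0025,0,0,0,0,0,0,0,0,0,0,0,0,0,0,0.03,0,0,0,0,0,0,0.03,0,0,0,0,0,0,0.025,0,0,0,0,0,0,0.017,0,0,0,0,0,0,0,0,0,0]
}}

```text
clock: 3.52
tcp_pos: [0.6396, -0.0715, 0.0477]
eef_rot: [-1.599, -2.702, 0.001]
contact_force: [-0.0, 0.0, 0.5]
gripper_width: 0.0003
```

```bash
python3 - <<'E'
from h import *
a=np.radians(28.5)
plan(.606+.022*np.cos(a),-.091+.022*np.sin(a),.048,28.5)
E
```

```text
t 3.52 tcp [ 0.6396 -0.0715  0.0477] yhead 28.8 Z [-0.002  0.    -1.   ] F [-0.   0.   0.5] w 0.0003
shift [-0.001  -0.0168 -0.0003] turn [-0.1 -0.1  0.3] j [-0.41  0.6   0.61  1.62 -0.38  1.05  0.81]
```

Call:
{"name": "arm_command", "arguments": {
  "moves": [0,-0.0005,-0.008,0,0,0,0,0,-0.0005,-0.008,0,0,0,0,0,-0.0023,-0.0069,0,0,0,7,0,-0.0023,-0.0069,0,0,0,7,0,-0.0023,-0.0069,0,0,0,7,0,-0.0023,-0.0069,0,0,0,7,0,-0.0023,-0.0069,0,0,0,7,0,-0.0023,-0.0069,0,0,0,7]
}}

```text
clock: 4.53
tcp_pos: [0.59, -0.1031, 0.0496]
eef_rot: [2.467, 1.942, 0.003]
contact_force: [3.1, -2.2, -1.1]
gripper_width: 0.0003
```

```bash
python3 - <<'E'
from h import *
a=np.radians(-41.5); k=np.array([.580,-.044])+.055*np.array([np.cos(a-np.pi/2),np.sin(a-np.pi/2)])+.022*np.array([np.cos(a),np.sin(a)])
plan(*k,.048,-41.5)
im,d=eyes.get_image("top");cv2.imwrite("pics/t2.png",cv2.resize(im[183:303,270:430],None,fx=5,fy=5,interpolation=cv2.INTER_CUBIC))
im,d=eyes.get_image("scene");cv2.imwrite("pics/s3.png",cv2.resize(im[185:325,240:400],None,fx=4,fy=4,interpolation=cv2.INTER_CUBIC))
E
```

```text
t 4.53 tcp [ 0.59   -0.1031  0.0496] yhead -13.6 Z [ 0.003 -0.001 -1.   ] F [ 3.1 -2.2 -1.1] w 0.0003
shift [-0.0038 -0.0299  0.0015] turn [ 0.2 -0.  27.9] j [-0.53  0.56  0.8   1.76 -0.46  1.02  0.21]
```

View pics/s3.png

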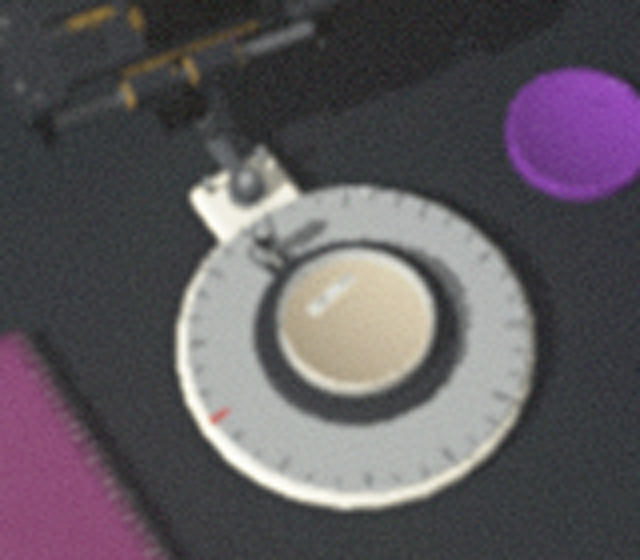

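View pics/t2.png

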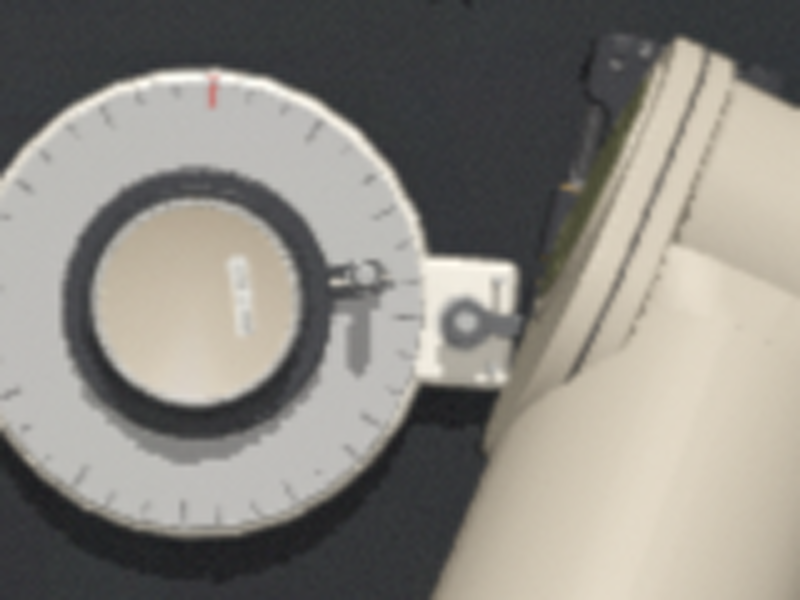

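The lever is following: it now lies at about -90°, with 3.8 N on the tool. I continue to the stop.

Call:
{"name": "arm_command", "arguments": {
  "moves": [0,-0.0023,-0.0069,0,0,0,7,0,-0.0023,-0.0069,0,0,0,7,0,-0.0023,-0.0069,0,0,0,7,0,-0.0015,-0.0065,0.001,0,0,5,0,0,0,0,0,0,0]
}}

```text
clock: 5.25
tcp_pos: [0.5618, -0.0986, 0.0479]
eef_rot: [-2.837, -1.35, -0.001]
contact_force: [-0.2, -0.2, 0.6]
gripper_width: 0.0006
```

```bash
python3 - <<'E'
from h import *
a=np.radians(-41.5); k=np.array([.580,-.044])+.055*np.array([np.cos(a-np.pi/2),np.sin(a-np.pi/2)])+.022*np.array([np.cos(a),np.sin(a)])
plan(*k,.048,-41.5)
E
```

```text
t 5.25 tcp [ 0.5618 -0.0986  0.0479] yhead -39.1 Z [ 0.  0. -1.] F [-0.2 -0.2  0.6] w 0.0006
shift [-0.002  -0.0006 -0.0001] turn [ 0.  -0.   2.4] j [-0.64  0.55  0.92  1.84 -0.51  1.01 -0.18]
```

Call:
{"name": "arm_command", "arguments": {
  "moves": [0,-0.001,-0.002,0,0,0,1.5,0,0,-0.002,0,0,0,1,0,0,0,0,0,0,0]
}}

```text
clock: 5.62
tcp_pos: [0.5581, -0.0968, 0.0476]
eef_rot: [2.867, 1.284, 0.0]
contact_force: [0.1, -2.0, 1.3]
gripper_width: 0.0006
```

Call:
{"name": "arm_command", "arguments": {
  "moves": [0,0,-0.002,0,0,0,0,0,0,-0.002,0,0,0,0,0,0,0,0,0,0,0]
}}

```text
clock: 6.0
tcp_pos: [0.5571, -0.0961, 0.048]
eef_rot: [2.863, 1.28, 0.005]
contact_force: [12.1, -10.3, -8.1]
gripper_width: 0.0006
```

About 16 N and no more motion, so the knob is at its stop. I back off and lift.

Call:
{"name": "arm_command", "arguments": {
  "moves": [0,0,0.008,0,0,0,0,0,0,0.015,0,0,0,0,0,0,0,-0.03,0,0,0,0,0,0,-0.04,0,0,0,0,0,0,-0.03,0,0,0,0,0,0,0,0,0,0]
}}

```text
clock: 6.75
tcp_pos: [0.5736, -0.11, 0.1495]
eef_rot: [2.867, 1.283, 0.005]
contact_force: [-0.5, 0.3, -0.0]
gripper_width: 0.0003
```

```bash
python3 - <<'E'
from h import *
c=np.array([.5897,.0746]);th=np.radians(-84.3)
pin=c+.074*np.array([np.cos(th),np.sin(th)]);t=np.array([-np.sin(th),np.cos(th)])
g=pin-.036*t;print("pin",pin,"goal",g)
plan(*g,.15,-84.3+90)
im,d=eyes.get_image("scene");cv2.imwrite("pics/s4.png",cv2.resize(im[185:325,240:400],None,fx=5,fy=5-.8,interpolation=cv2.INTER_CUBIC))
E
```

```text
pin [0.59704966 0.00096589] goal [ 0.56122766 -0.00260962]
t 6.75 tcp [ 0.5736 -0.11    0.1495] yhead -41.8 Z [ 0.003  0.    -1.   ] F [-0.5  0.3 -0. ] w 0.0003
shift [ 0.0718 -0.0808 -0.0005] turn [  0.2  -0.1 -47.5] j [-0.69  0.46  1.03  1.72 -0.42  1.2  -0.28]
```

View pics/s4.png

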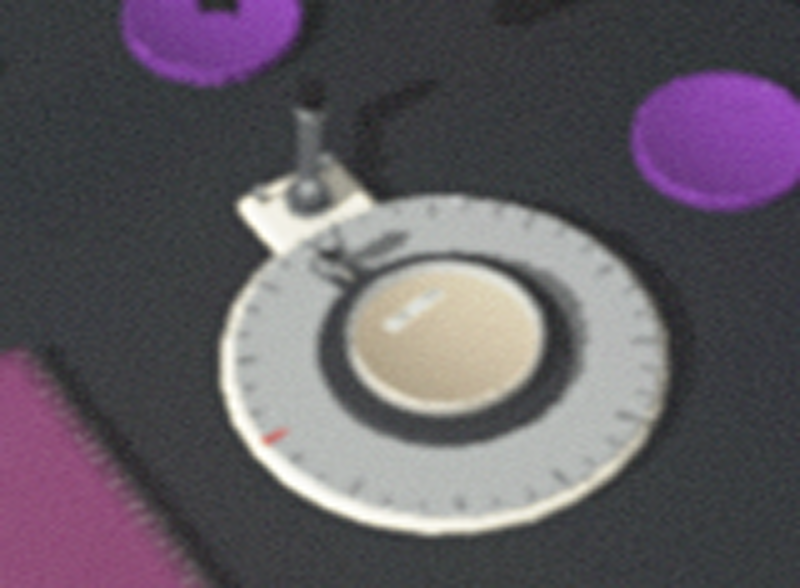

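The brake lever is at its other stop: pivot at about (308,195), knob at about (313,95) in the crop. Now to behind the finger pin.

Call:
{"name": "arm_command", "arguments": {
  "moves": [0,0.024,-0.027,0,0,0,0,0,0.024,-0.027,0,0,0,0,0,0.024,-0.027,0,0,0,0,0,0,0,0,0,0,-9.5,0,0,0,0,0,0,-9.5,0,0,0,0,0,0,-9.5,0,0,0,0,0,0,-9.5,0,0,0,0,0,0,-9.5,0,0,0,0,0,0,0]
}}

```text
clock: 7.92
tcp_pos: [0.5593, -0.0018, 0.1465]
eef_rot: [-2.108, -2.327, 0.002]
contact_force: [0.0, 0.0, -0.2]
gripper_width: 0.0003
```

```bash
python3 - <<'E'
from h import *
plan(.5612,-.0026,.048,5.7)
E
```

```text
t 7.92 tcp [ 0.5593 -0.0018  0.1465] yhead 5.7 Z [-0.002  0.    -1.   ] F [ 0.   0.  -0.2] w 0.0003
shift [-0.001   0.002   0.0985] turn [-0.1 -0.  -0. ] j [-0.8   0.33  0.87  1.78 -0.28  1.16  0.25]
```

Call:
{"name": "arm_command", "arguments": {
  "moves": [0,-0.001,0.002,0.03,0,0,0,0,0,0,0.035,0,0,0,0,0,0,0.033,0,0,0,0,0,0,0,0,0,0]
}}

```text
clock: 8.43
tcp_pos: [0.5599, -0.0029, 0.0471]
eef_rot: [-2.11, -2.324, 0.007]
contact_force: [0.5, 0.1, -0.2]
gripper_width: 0.0004
```

Call:
{"name": "arm_command", "arguments": {
  "moves": [0,0,0.008,0,0,0,0,0,0,0.007,0,0,0,0,0,-0.0022,0.0105,0,0,0,-8,0,-0.0022,0.0105,0,0,0,-8,0,-0.0022,0.0105,0,0,0,-8,0,0,0,0,0,0,0]
}}

```text
clock: 9.18
tcp_pos: [0.6101, 0.0001, 0.0504]
eef_rot: [1.578, 2.715, 0.002]
contact_force: [-0.3, 0.2, 1.2]
gripper_width: 0.0006
```

```bash
cat >> h.py <<'E'
C=np.array([.5897,.0746])
def pinplan(deg,back=.021,z=.048):
    th=np.radians(deg);t=np.array([-np.sin(th),np.cos(th)])
    g=C+.074*np.array([np.cos(th),np.sin(th)])-back*t
    plan(*g,z,deg+90)
E
python3 - <<'E'
from h import *
pinplan(-5)
im,d=eyes.get_image("scene");cv2.imwrite("pics/s5.png",cv2.resize(im[185:325,240:400],None,fx=5,fy=5-.8,interpolation=cv2.INTER_CUBIC))
im,d=eyes.get_image("top");cv2.imwrite("pics/t5.png",cv2.resize(im[183:303,250:410],None,fx=5,fy=5,interpolation=cv2.INTER_CUBIC))
E
```

```text
t 9.18 tcp [6.101e-01 1.000e-04 5.040e-02] yhead 29.7 Z [ 0.002  0.    -1.   ] F [-0.3  0.2  1.2] w 0.0006
shift [0.0154 0.0681 0.0025] turn [  0.1   0.1 -55.3] j [-0.59  0.54  0.67  1.72 -0.38  1.02  0.73]
```

View pics/s5.png

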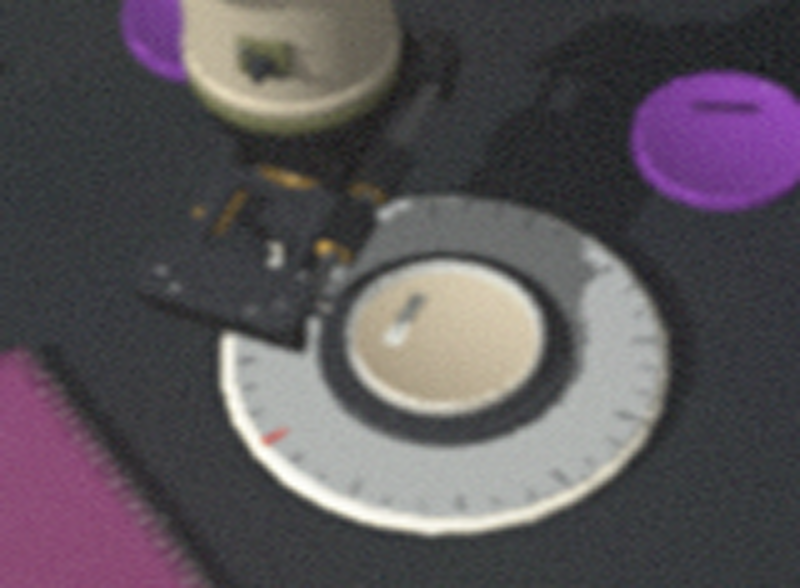

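View pics/t5.png

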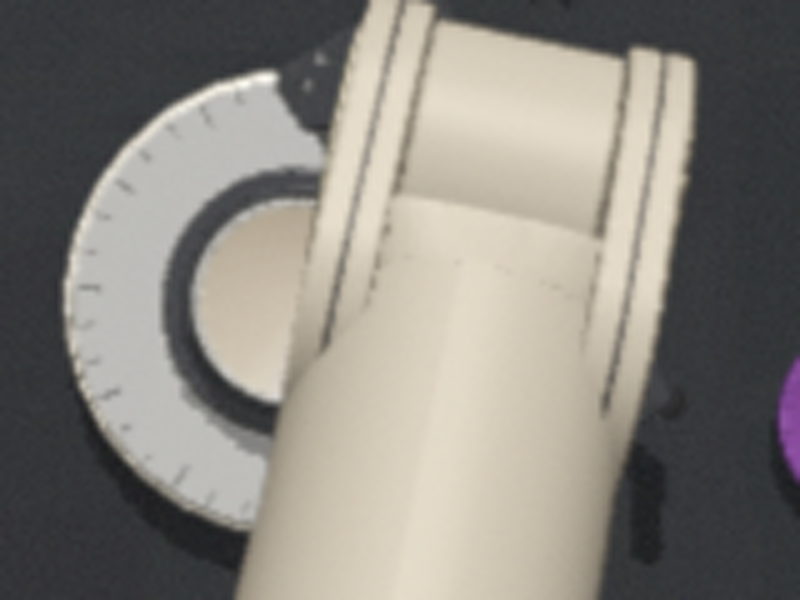

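The dish label has turned with the platter, so the platter runs free. Continuing.

Call:
{"name": "arm_command", "arguments": {
  "moves": [0,-0.0022,0.0107,0.001,0,0,-8,0,-0.0022,0.0107,0.001,0,0,-8,0,-0.0022,0.0105,0,0,0,-8,0,-0.0022,0.0105,0,0,0,-8,0,-0.0022,0.0105,0,0,0,-8,0,0,0,0,0,0,0]
}}

```text
clock: 10.02
tcp_pos: [0.653, 0.03, 0.0477]
eef_rot: [0.557, 3.092, 0.001]
contact_force: [-0.4, 0.0, 0.4]
gripper_width: 0.0004
```

```bash
python3 - <<'E'
from h import *
pinplan(-5)
im,d=eyes.get_image("scene");cv2.imwrite("pics/s6.png",cv2.resize(im[185:325,240:400],None,fx=5,fy=5-.8,interpolation=cv2.INTER_CUBIC))
E
```

```text
t 10.03 tcp [0.653  0.03   0.0477] yhead 69.6 Z [ 0.  0. -1.] F [-0.4  0.   0.4] w 0.0004
shift [-0.0021  0.0192 -0.0003] turn [  0.    0.  -15.4] j [-0.48  0.59  0.5   1.59 -0.31  1.04  1.32]
```

View pics/s6.png

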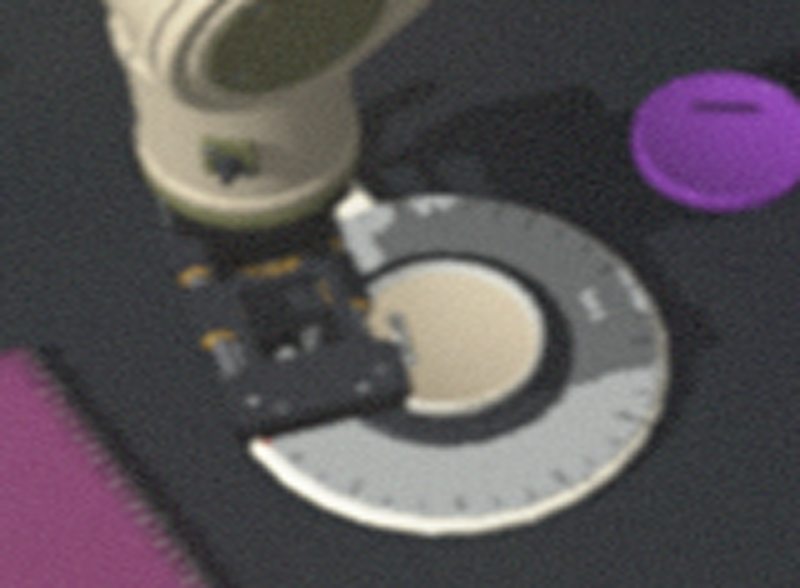

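Call:
{"name": "arm_command", "arguments": {
  "moves": [0,-0.0015,0.0065,0,0,0,-5,0,-0.0015,0.0065,0,0,0,-5,0,0,0,0,0,0,0,0,0,-0.012,0,0,0,0,0,0,-0.012,0,0,0,0,0,0,0,-0.04,0,0,0,0,0,-0.03,-0.04,0,0,0,0,0,-0.05,-0.02,0,0,0,0,0,-0.05,0,0,0,0]
}}

```text
clock: 11.2
tcp_pos: [0.6324, -0.1133, 0.1499]
eef_rot: [0.284, 3.125, 0.0]
contact_force: [0.9, -0.9, -1.2]
gripper_width: 0.0004
```

```bash
python3 - <<'E'
from h import *
pinplan(-5)
for n,o in(("scene",(240,185)),("top",(250,183))):
    im,d=eyes.get_image(n);cv2.imwrite(f"pics/{n}7.png",cv2.resize(im[o[1]:o[1]+120,o[0]:o[0]+160],None,fx=5,fy=5,interpolation=cv2.INTER_CUBIC))
E
```

```text
t 11.2 tcp [ 0.6324 -0.1133  0.1499] yhead 79.6 Z [ 0.004 -0.    -1.   ] F [ 0.9 -0.9 -1.2] w 0.0004
shift [0.0007 0.1631 0.102 ] turn [ 0.   0.2 -5.4] j [-0.3   0.46  0.54  1.54 -0.24  1.21  1.67]
```

View pics/scene7.png

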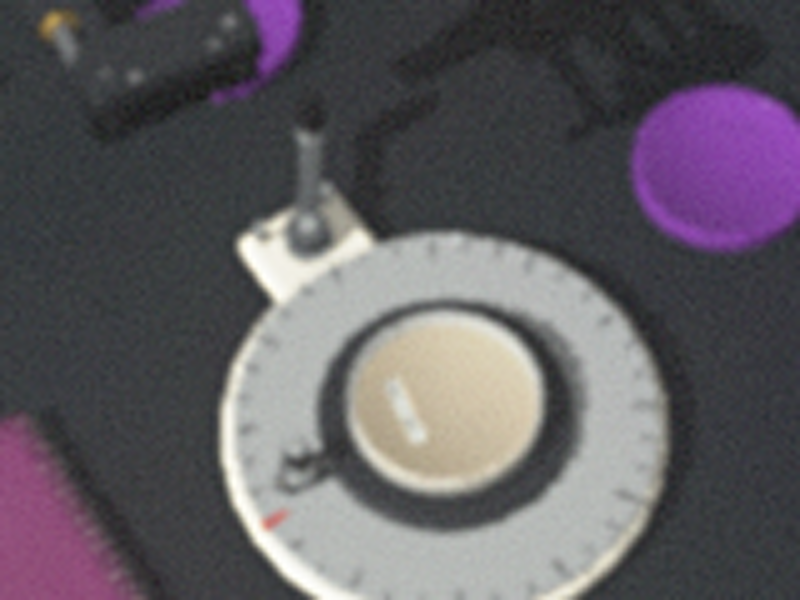

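View pics/top7.png

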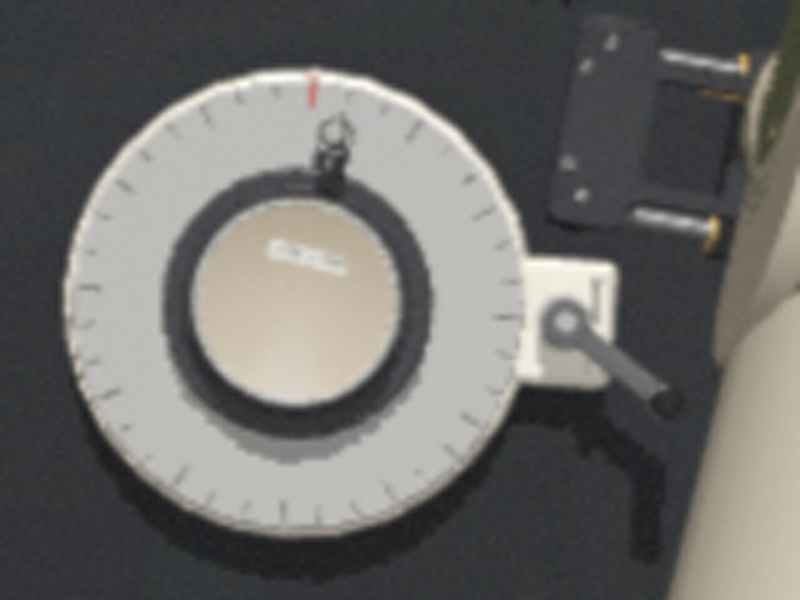

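```bash
cat >> h.py <<'E'
def bp(a,rr,z):
    a=np.radians(a);return [C[0]+rr*np.cos(a),C[1]+rr*np.sin(a),z]
def zoom(im,n,box,f,ang,name):
    x,y,w,h=box;o=cv2.resize(im[y:y+h,x:x+w],None,fx=f,fy=f,interpolation=cv2.INTER_CUBIC)
    def px(P): return [(int((q[0]-x+.5)*f),int((q[1]-y+.5)*f)) for q in proj(n,P)]
    p=px([bp(ang,.060,.029),bp(ang,.087,.029)]);cv2.line(o,*p,(0,255,0),1)
    p=px([bp(-5,.087,.022),bp(-5,.1,.022)]);cv2.line(o,*p,(255,255,0),1)
    for d in (-90,90):
        q=np.array(bp(ang,.087,.029));q0=np.array(bp(ang,.06,.029));t=.0075*np.array([np.cos(np.radians(ang+d)),np.sin(np.radians(ang+d)),0])
        cv2.line(o,*px([q0+t,q+t]),(0,160,255),1)
    cv2.circle(o,px([bp(ang,.074,.056)])[0],4,(255,0,255),1)
    cv2.imwrite(name,o)
E
python3 - <<'E'
from h import *
g=lambda u,v,z:(onplane("top",[[250+(u+.5)/5-.5,183+(v+.5)/5-.5]],z)[0][:2]-C)
for u,v,z in((338,127,.056),(331,185,.030),(335,130,.056),(337,115,.027)):
    q=g(u,v,z);print(np.hypot(*q).round(4),np.degrees(np.arctan2(q[1],q[0])).round(1))
for nm,ang,box in(("a",-13.5,(295,183,45,45)),):
    im,_=eyes.get_image("top");zoom(im,"top",box,13,ang,"pics/z1.png")
    im,_=eyes.get_image("scene");zoom(im,"scene",(280,265,50,45),13,ang,"pics/z2.png")
E
```

```text
0.076 -15.3
0.053 -18.0
0.0744 -14.6
0.0837 -13.1
```

View pics/z1.png

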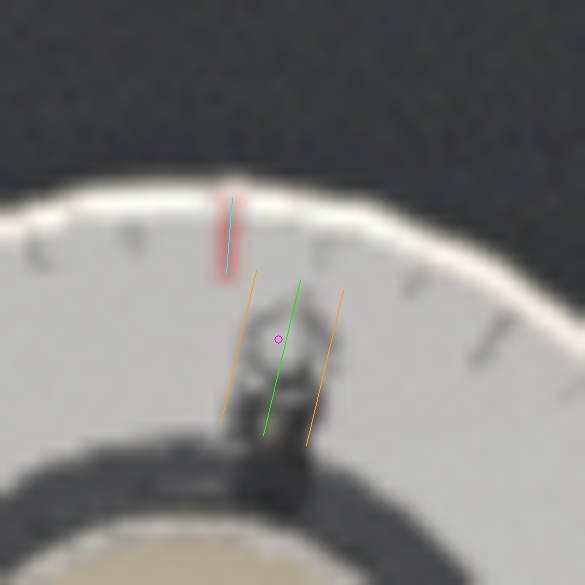

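View pics/z2.png

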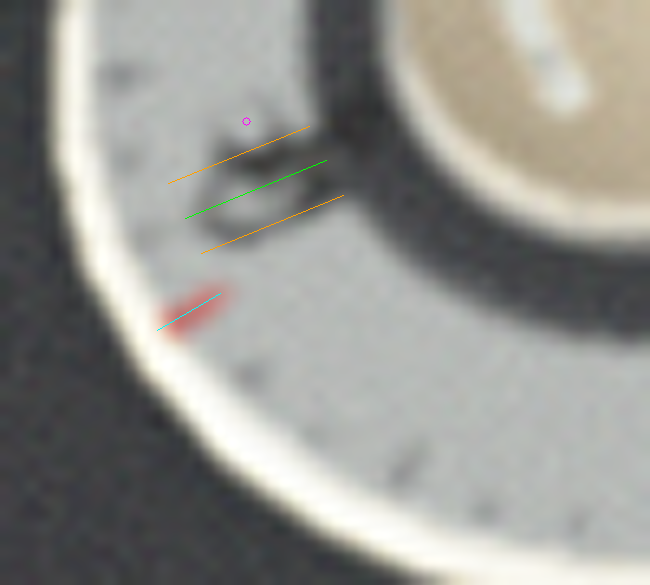

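The arm is free in view at about -13.5 to -15°; the red line is at -5°. The contact offset is smaller than I assumed, about 16 mm. I go back behind the pin and push further in small steps.

```bash
python3 - <<'E'
from h import *
pinplan(-14,.032,.15);pinplan(-14,.032,.048)
E
```

```text
t 11.4 tcp [ 0.6314 -0.1127  0.1476] yhead 79.5 Z [ 0.  0. -1.] F [ 0.9  1.1 -0.6] w 0.0005
shift [ 0.0034  0.1401 -0.0024] turn [0.  0.  3.5] j [-0.3   0.46  0.54  1.54 -0.24  1.21  1.67]
t 11.4 tcp [ 0.6314 -0.1127  0.1476] yhead 79.5 Z [ 0.  0. -1.] F [ 0.9  1.1 -0.6] w 0.0005
shift [0.0034 0.1401 0.0996] turn [0.  0.  3.5] j [-0.3   0.46  0.54  1.54 -0.24  1.21  1.67]
```

Call:
{"name": "arm_command", "arguments": {
  "moves": [0,0.0014,0.047,0,0,0,0,0,0.001,0.047,0,0,0,0,0,0.001,0.046,0,0,0,0,0,0,0,0,0,0,0,0,0,0,0.033,0,0,0,0,0,0,0.035,0,0,0,0,0,0,0.031,0,0,0,0,0,0,0,0,0,0]
}}

```text
clock: 12.4
tcp_pos: [0.6518, 0.0278, 0.0461]
eef_rot: [-0.281, -3.124, 0.002]
contact_force: [-0.1, -0.8, -0.1]
gripper_width: 0.0002
```

```bash
python3 - <<'E'
from h import *
pinplan(-8,.0162)
E
```

```text
t 12.4 tcp [0.6518 0.0278 0.0461] yhead 79.7 Z [-0.005 -0.001 -1.   ] F [-0.1 -0.8 -0.1] w 0.0002
shift [-0.0051  0.0217 -0.002 ] turn [-0.1 -0.3 -2.3] j [-0.45  0.58  0.46  1.59 -0.29  1.04  1.48]
```

Call:
{"name": "arm_command", "arguments": {
  "moves": [0,-0.001,0.006,-0.001,0,0,0,0,-0.001,0.005,-0.001,0,0,0,0,-0.001,0.004,0,0,0,-1.2,0,-0.001,0.004,0,0,0,-1.1,0,-0.001,0.0027,0,0,0,0,0,0,0,0,0,0,0]
}}

```text
clock: 13.15
tcp_pos: [0.6625, 0.0487, 0.0505]
eef_rot: [0.218, 3.134, 0.001]
contact_force: [-0.2, -0.2, 0.2]
gripper_width: 0.0004
```

```bash
python3 - <<'E'
from h import *
pinplan(-8,.0162)
E
```

```text
t 13.15 tcp [0.6625 0.0487 0.0505] yhead 82.0 Z [ 0.  0. -1.] F [-0.2 -0.2  0.2] w 0.0004
shift [ 0.0017 -0.0007  0.0025] turn [ 0. -0.  0.] j [-0.47  0.6   0.45  1.55 -0.28  1.06  1.48]
```

Call:
{"name": "arm_command", "arguments": {
  "moves": [0,0,-0.012,0,0,0,0,0,0,-0.012,0,0,0,0,0,0,0,-0.05,0,0,0,0,0,-0.03,-0.05,0,0,0,0,0,-0.05,0,0,0,0,0,0,-0.05,0,0,0,0,0,0,0,0,0,0,0]
}}

```text
clock: 14.02
tcp_pos: [0.6394, -0.1114, 0.1511]
eef_rot: [0.232, 3.133, -0.004]
contact_force: [0.2, 0.3, 0.0]
gripper_width: 0.0006
```

```bash
python3 - <<'E'
from h import *
plan(.6,0,.1,80)
im,_=eyes.get_image("top");zoom(im,"top",(295,183,45,45),13,-8,"pics/z3.png")
im,_=eyes.get_image("scene");zoom(im,"scene",(280,265,50,45),13,-8,"pics/z4.png")
E
```

```text
t 14.03 tcp [ 0.6394 -0.1114  0.1511] yhead 81.5 Z [ 0.    -0.003 -1.   ] F [0.2 0.3 0. ] w 0.0006
shift [0.0554 0.1045 0.0508] turn [-0.1  0.   1.5] j [-0.29  0.47  0.53  1.52 -0.24  1.22  1.7 ]
```

View pics/z3.png

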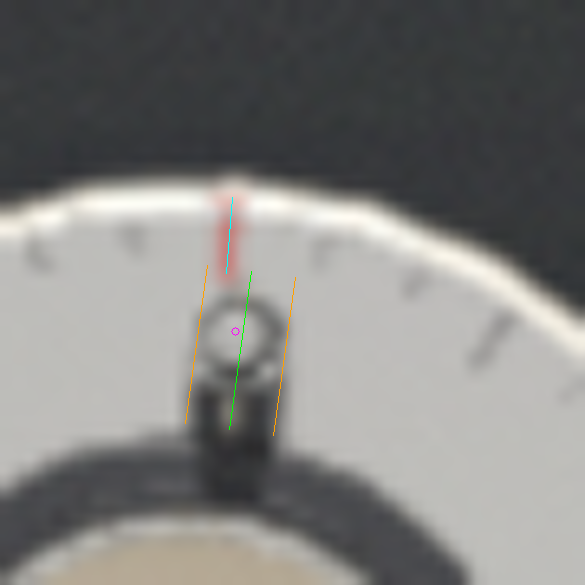

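View pics/z4.png

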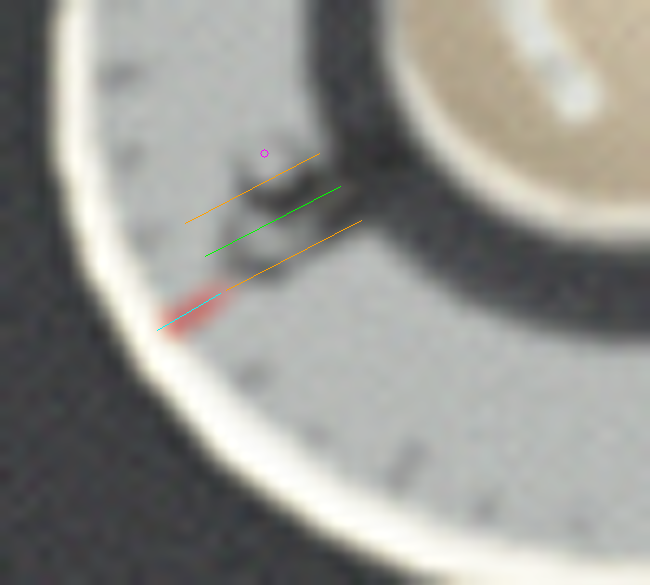

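Now at about -8°, about 3° short of the red line. I repeat with about 4 mm more.

Call:
{"name": "arm_command", "arguments": {
  "moves": [0,0,0.05,0,0,0,0,0,0,0.05,0,0,0,0,0,0,0.03,0,0,0,0,0,0,0,0.05,0,0,0,0,0,0,0.05,0,0,0,0,0,0,0,0,0,0]
}}

```text
clock: 14.88
tcp_pos: [0.6561, 0.0259, 0.0467]
eef_rot: [-0.216, -3.127, 0.001]
contact_force: [-0.6, 0.2, 0.7]
gripper_width: 0.0005
```

```bash
python3 - <<'E'
from h import *
pinplan(-5,.0155)
E
```

```text
t 14.88 tcp [0.6561 0.0259 0.0467] yhead 82.1 Z [-0.007 -0.    -1.   ] F [-0.6  0.2  0.7] w 0.0005
shift [-0.0022  0.0274 -0.0013] turn [-0.1 -0.4 -2.9] j [-0.44  0.59  0.45  1.57 -0.28  1.05  1.52]
```

Call:
{"name": "arm_command", "arguments": {
  "moves": [0,-0.002,0.008,-0.001,0,0,-2.9,0,0,0.008,0,0,0,0,0,0,0.005,0,0,0,0,0,0,0.003,0,0,0,0,0,0,0.002,0,0,0,0,0,0,0.001,0,0,0,0,0,0,0,0,0,0,0]
}}

```text
clock: 15.75
tcp_pos: [0.6639, 0.0509, 0.0516]
eef_rot: [0.14, 3.138, -0.0]
contact_force: [0.3, -1.6, 1.1]
gripper_width: 0.0004
```

```bash
python3 - <<'E'
from h import *
pinplan(-5,.0155)
E
```

```text
t 15.75 tcp [0.6639 0.0509 0.0516] yhead 84.9 Z [ 0. -0. -1.] F [ 0.3 -1.6  1.1] w 0.0004
shift [0.002  0.0017 0.0036] turn [-0.   0.  -0.1] j [-0.46  0.6   0.44  1.55 -0.27  1.06  1.53]
```

Call:
{"name": "arm_command", "arguments": {
  "moves": [0,0,0.001,0.001,0,0,0,0,0,0.0007,0.001,0,0,0,0,0,0,0,0,0,0]
}}

```text
clock: 16.12
tcp_pos: [0.6639, 0.053, 0.0493]
eef_rot: [-0.139, -3.138, -0.0]
contact_force: [0.5, -1.2, -1.6]
gripper_width: 0.0005
```

```bash
python3 - <<'E'
from h import *
pinplan(-5,.0155)
E
```

```text
t 16.12 tcp [0.6639 0.053  0.0493] yhead 84.9 Z [-0.  0. -1.] F [ 0.5 -1.2 -1.6] w 0.0005
shift [ 0.0018 -0.0004  0.0013] turn [ 0.  -0.  -0.1] j [-0.46  0.6   0.43  1.55 -0.28  1.06  1.52]
```

Call:
{"name": "arm_command", "arguments": {
  "moves": [0,0,-0.012,0,0,0,0,0,0,-0.012,0,0,0,0,0,0,0,-0.05,0,0,0,0,0,-0.03,-0.05,0,0,0,0,0,-0.05,0,0,0,0,0,0,-0.05,0,0,0,0,0,0,0,0,0,0,0]
}}

```text
clock: 17.0
tcp_pos: [0.6489, -0.1077, 0.1501]
eef_rot: [0.153, 3.138, -0.004]
contact_force: [-0.5, 0.5, -0.4]
gripper_width: 0.0004
```

```bash
python3 - <<'E'
from h import *
im,_=eyes.get_image("top");zoom(im,"top",(295,183,45,45),13,-5,"pics/z5.png")
im,_=eyes.get_image("scene");zoom(im,"scene",(280,265,50,45),13,-5,"pics/z6.png")
E
```

```text
(no output)
```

View pics/z5.png

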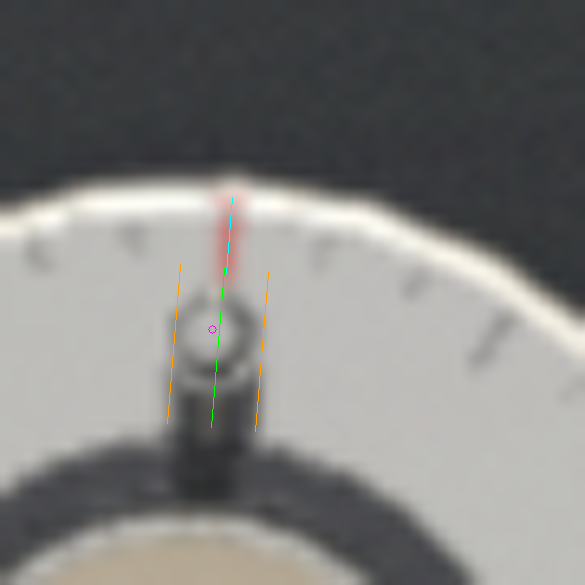

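View pics/z6.png

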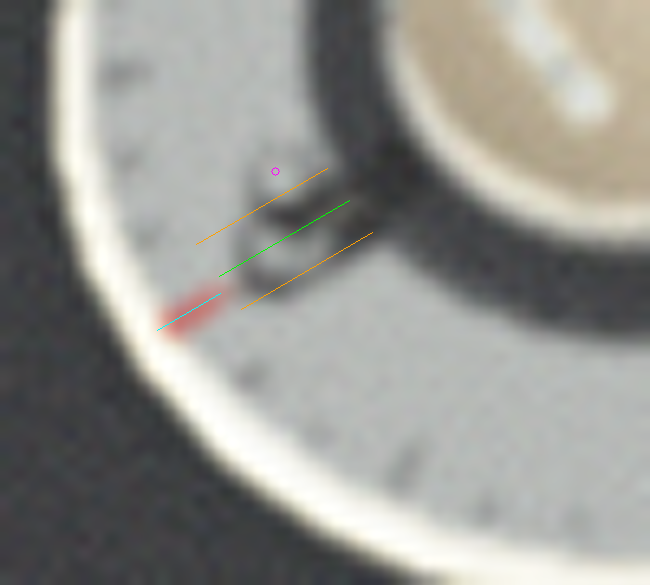

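```bash
python3 - <<'E'
from h import *
im,_=eyes.get_image("top");g=im.astype(float).mean(2)
for row in range(204,216):
    seg=g[row,303:320];w=np.clip(175-seg,0,None);
    if w.sum()<20: continue
    cx=(w*np.arange(303,320)).sum()/w.sum()
    for z in(.029,.05): 
        q=onplane("top",[[cx,row]],z)[0][:2]-C;print(row,round(cx,2),z,np.hypot(*q).round(4),np.degrees(np.arctan2(q[1],q[0])).round(2),end=" | ")
    print()
red=(im[:,:,2].astype(float)-im[:,:,1]);
ys,xs=np.mgrid[195:208,305:320];w=np.clip(red[195:208,305:320]-25,0,None)
cx=(w*xs).sum()/w.sum();cy=(w*ys).sum()/w.sum();q=onplane("top",[[cx,cy]],.022)[0][:2]-C;print("red",cx,cy,np.hypot(*q),np.degrees(np.arctan2(q[1],q[0])))
# axis check from lid circle / brake
plan(.56,-.11,.15,-41.5)
E
```

```text
205 311.56 0.029 0.0829 -4.9 | 205 311.56 0.05 0.0808 -5.54 | 
206 311.4 0.029 0.0807 -4.78 | 206 311.4 0.05 0.0786 -5.43 | 
207 311.83 0.029 0.0786 -5.58 | 207 311.83 0.05 0.0766 -6.26 | 
208 311.95 0.029 0.0764 -5.94 | 208 311.95 0.05 0.0744 -6.64 | 
209 311.73 0.029 0.0742 -5.75 | 209 311.73 0.05 0.0722 -6.47 | 
210 311.18 0.029 0.0719 -4.95 | 210 311.18 0.05 0.07 -5.69 | 
211 310.87 0.029 0.0696 -4.54 | 211 310.87 0.05 0.0678 -5.3 | 
212 311.14 0.029 0.0675 -5.19 | 212 311.14 0.05 0.0657 -5.97 | 
213 311.09 0.029 0.0653 -5.26 | 213 311.09 0.05 0.0635 -6.07 | 
214 311.05 0.029 0.0631 -5.37 | 214 311.05 0.05 0.0614 -6.21 | 
215 310.98 0.029 0.0609 -5.4 | 215 310.98 0.05 0.0592 -6.27 | 
red 312.0660377358491 201.21698113207546 0.09209682321985108 -4.969570671148767
t 17.15 tcp [ 0.6503 -0.1002  0.1494] yhead 84.9 Z [-0.     0.001 -1.   ] F [-0.   0.4 -0.8] w 0.0003
shift [ 0.0891 -0.0177 -0.0006] turn [ 0.000e+00 -1.000e-01  1.264e+02] j [-0.29  0.49  0.51  1.49 -0.25  1.22  1.74]
```

Arm is at -5.3°, red line at -5.0°: aligned to about 0.3°. Now I turn the tool to push the brake knob home.

Call:
{"name": "arm_command", "arguments": {
  "moves": [0,0,0,0,0,0,10.5,0,0,0,0,0,0,10.5,0,0,0,0,0,0,10.5,0,0,0,0,0,0,10.5,0,0,0,0,0,0,10.5,0,0,0,0,0,0,10.5,0,0,0,0,0,0,10.5,0,0,0,0,0,0,10.5,0,0,0,0,0,0,10.5,0,0,0,0,0,0,10.5]
}}

```text
clock: 18.4
tcp_pos: [0.6506, -0.0988, 0.1492]
eef_rot: [-2.577, -1.795, -0.0]
contact_force: [0.2, 0.1, 0.4]
gripper_width: 0.0003
```

Call:
{"name": "arm_command", "arguments": {
  "moves": [0,0,0,0,0,0,10.5,0,0,0,0,0,0,10.5,0,0,0,0,0,0,0]
}}

```text
clock: 18.77
tcp_pos: [0.6505, -0.099, 0.1491]
eef_rot: [-2.857, -1.305, 0.001]
contact_force: [0.5, -0.5, 0.3]
gripper_width: 0.0003
```

```bash
python3 - <<'E'
from h import *
plan(.5197,-.0645,.15,-41)
E
```

```text
t 18.77 tcp [ 0.6505 -0.099   0.1491] yhead -40.9 Z [-0.001  0.    -1.   ] F [ 0.5 -0.5  0.3] w 0.0003
shift [-0.0596 -0.1214 -0.0008] turn [-0.   0.   0.1] j [-0.57  0.63  0.96  1.51 -0.52  1.28 -0.27]
```

Call:
{"name": "arm_command", "arguments": {
  "moves": [0,-0.02,-0.0405,0,0,0,0,0,-0.02,-0.0405,0,0,0,0,0,-0.02,-0.0405,0,0,0,0,0,0,0,0,0,0,0,0,0,0,0.03,0,0,0,0,0,0,0.03,0,0,0,0,0,0,0.025,0,0,0,0,0,0,0.015,0,0,0,0,0,0,0,0,0,0]
}}

```text
clock: 19.9
tcp_pos: [0.5193, -0.0661, 0.049]
eef_rot: [-2.859, -1.303, 0.002]
contact_force: [0.1, -0.6, 0.1]
gripper_width: 0.0002
```

```bash
python3 - <<'E'
from h import *
plan(.5439-.0178*.755,-.0855+.0178*.656,.048,-41)
E
```

```text
t 19.9 tcp [ 0.5193 -0.0661  0.049 ] yhead -41.0 Z [-0.001 -0.001 -1.   ] F [ 0.1 -0.6  0.1] w 0.0002
shift [0.0015 0.0135 0.001 ] turn [-0.   0.1 -0. ] j [-0.79  0.46  1.    1.96 -0.47  0.97 -0.28]
```

Call:
{"name": "arm_command", "arguments": {
  "moves": [0,0.0008,0.007,0.0005,0,0,0,0,0.0007,0.0065,0.0005,0,0,0,0,-0.0018,0.0068,0,0,0,-7,0,-0.0018,0.0068,0,0,0,-7,0,-0.0018,0.0068,0,0,0,-7,0,-0.0018,0.0068,0,0,0,-7,0,-0.0018,0.0068,0,0,0,-7,0,-0.0018,0.0068,0,0,0,-7,0,0,0,0,0,0,0]
}}

```text
clock: 21.02
tcp_pos: [0.5635, -0.0998, 0.0489]
eef_rot: [2.204, 2.238, 0.001]
contact_force: [0.0, -0.8, -0.3]
gripper_width: 0.0005
```

```bash
cat >> h.py <<'E'
def knobplan(deg,off=-.018):
    a=np.radians(deg);k=np.array([.580,-.044])+.055*np.array([np.cos(a),np.sin(a)])+off*np.array([-np.sin(a),np.cos(a)])
    plan(*k,.048,deg+90)
E
python3 - <<'E'
from h import *
knobplan(-61)
E
```

```text
t 21.02 tcp [ 0.5635 -0.0998  0.0489] yhead 0.9 Z [ 0.001  0.    -1.   ] F [ 0.  -0.8 -0.3] w 0.0005
shift [-0.0015  0.0274  0.001 ] turn [  0.1   0.  -28.1] j [-0.53  0.49  0.78  1.83 -0.41  0.99  0.43]
```

Call:
{"name": "arm_command", "arguments": {
  "moves": [0,-0.0016,0.0068,0.0005,0,0,-7,0,-0.0016,0.0068,0.0005,0,0,-7,0,-0.0018,0.0068,0,0,0,-7,0,-0.0018,0.0068,0,0,0,-7,0,0,0,0,0,0,0]
}}

```text
clock: 21.65
tcp_pos: [0.5908, -0.1009, 0.0477]
eef_rot: [1.601, 2.703, 0.0]
contact_force: [-0.8, 0.7, 0.4]
gripper_width: 0.0005
```

```bash
python3 - <<'E'
from h import *
knobplan(-61)
E
```

```text
t 21.65 tcp [ 0.5908 -0.1009  0.0477] yhead 28.7 Z [ 0. -0. -1.] F [-0.8  0.7  0.4] w 0.0005
shift [ 0.      0.0001 -0.0003] turn [ 0.   0.  -0.3] j [-0.43  0.51  0.66  1.75 -0.37  1.    0.87]
```

Now small pushes until it stands against the stop.

Call:
{"name": "arm_command", "arguments": {
  "moves": [0,0,0.002,0,0,0,-1,0,0,0.002,0,0,0,-0.5,0,0,0,0,0,0,0]
}}

```text
clock: 22.02
tcp_pos: [0.5935, -0.0999, 0.0476]
eef_rot: [-1.564, -2.724, 0.002]
contact_force: [-5.1, -4.9, 3.1]
gripper_width: 0.0002
```

Call:
{"name": "arm_command", "arguments": {
  "moves": [0,0,0.002,0,0,0,0,0,0,0.001,0,0,0,0,0,0,0,0,0,0,0]
}}

```text
clock: 22.4
tcp_pos: [0.5939, -0.0999, 0.0474]
eef_rot: [-1.565, -2.72, 0.007]
contact_force: [-14.7, -7.6, 9.6]
gripper_width: 0.0007
```

It stopped at about 17 N with no more motion, so the brake is home. I back off, lift away and check.

Call:
{"name": "arm_command", "arguments": {
  "moves": [0,0,-0.008,0,0,0,0,0,0,-0.015,0,0,0,0,0,0,0,-0.04,0,0,0,0,0,0,-0.05,0,0,0,0,0,-0.05,-0.03,0,0,0,0,-0.05,-0.03,0,0,0,0,0,-0.05,-0.03,0,0,0,0,0,-0.05,-0.03,0,0,0,0,0,0,0,0,0,0,0]
}}

```text
clock: 23.52
tcp_pos: [0.5294, -0.3146, 0.1677]
eef_rot: [1.572, 2.719, -0.004]
contact_force: [-0.1, 0.6, -0.1]
gripper_width: 0.0002
```

```bash
python3 - <<'E'
from h import *
plan(.5,-.2,.15,0)
for n,o in(("scene",(240,195)),("top",(250,183))):
    im,d=eyes.get_image(n);cv2.imwrite(f"pics/{n}9.png",cv2.resize(im[o[1]:o[1]+120,o[0]:o[0]+160],None,fx=5,fy=5,interpolation=cv2.INTER_CUBIC));cv2.imwrite(f"pics/{n}9f.png",im)
E
```

```text
t 23.52 tcp [ 0.5294 -0.3146  0.1677] yhead 29.9 Z [-0.    -0.003 -1.   ] F [-0.1  0.6 -0.1] w 0.0002
shift [0.1141 0.0317 0.0174] turn [-0.   0.1 29.9] j [-0.15  0.44  0.8   1.61 -0.33  1.24  1.23]
```

View pics/scene9.png

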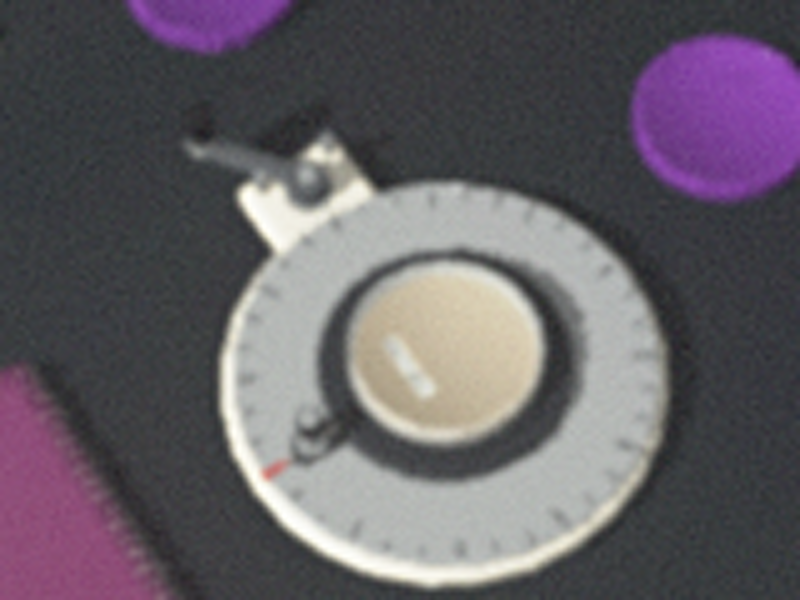

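View pics/top9.png

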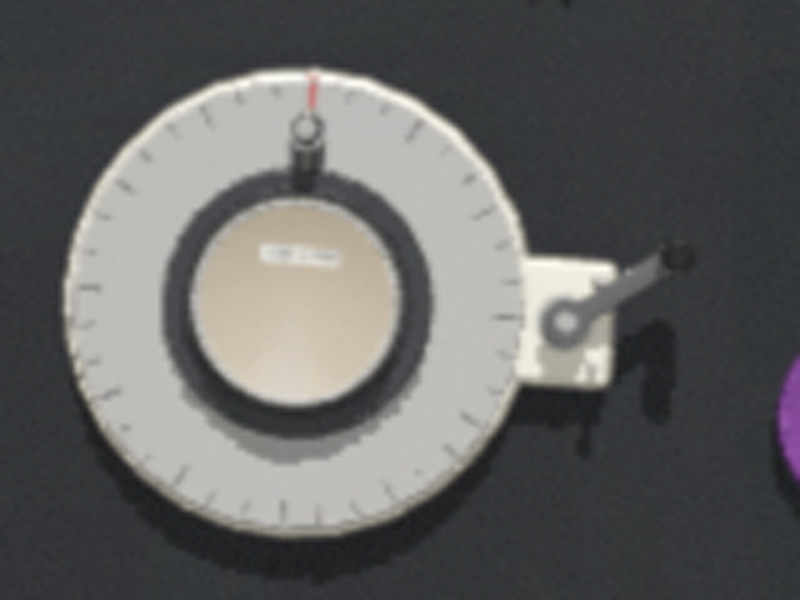

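View pics/top9f.png

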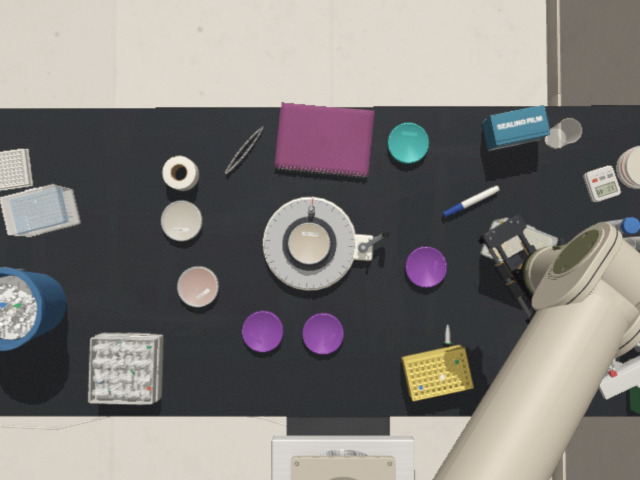

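The knob is back at crop (680,258), exactly as at the start. The index arm points at the red line at (313,90), and the bystanders are where they were. One numeric comparison before I hand in.

```bash
python3 - <<'E'
from h import *
a=cv2.imread("pics/top0.png").astype(float).mean(2);b=cv2.imread("pics/top9f.png").astype(float).mean(2)
for nm,(x,y,w,h) in dict(lever=(355,225,36,36),collar_red=(300,190,25,14),marker=(438,180,65,40),tube=(438,318,20,25),pink=(170,260,55,55)).items():
    A=a[y:y+h,x:x+w];B=b[y:y+h,x:x+w];print(nm,"absdiff",np.abs(A-B).mean().round(2),"shift",np.round(cv2.phaseCorrelate(A,B)[0],3))
print(workorder.finish_job())
E
```

```text
lever absdiff 1.65 shift [-0.042 -0.031]
collar_red absdiff 0.99 shift [0.522 0.474]
marker absdiff 1.38 shift [ 0.031 -0.021]
tube absdiff 1.95 shift [0.219 0.522]
pink absdiff 1.16 shift [-0.027 -0.022]
the job is handed in; nothing more can be done
None
```

The dish is at the streaking position, and I handed the job in at about 23.5 s of the 72 s allowed. I pushed the brake knob to its off stop, then pushed the finger pin round about 79° counter-clockwise in three stages, checking the pictures between them. Last I pushed the knob back home. The fingers stayed shut throughout and nothing was picked up.

**What the last checks showed:**
- **Index arm:** about -5.3° against the red line at -5.0°, measured just before re-braking. Single-row readings scattered by about ±0.7°. After braking I checked it only by eye, and it still pointed at the line.
- **Brake:** the knob stopped firmly at each end, at about 17–18 N. In the last top picture the lever matches the first one to within 0.05 pixel.
- **Bystanders:** the marker and pink dish have not moved, to within 0.05 pixel. The arm hung clear of everything, with no force on the tool.

**Checks that disagreed:** the image-shift reading gave about 0.5 pixel for the small patches round the red line and the microtube. I put this down to noise on small crops: the grey-level difference there is as low as elsewhere, and the red line's measured angle was unchanged. The scene camera also read about 1° differently from the top camera, so I relied on the top view.

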